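# Unbolt the loading tray and run the tub in under the stirrer

### The arm

A 7-joint arm with a two-finger parallel gripper is mounted at the origin on the work surface. World frame = base frame: x ahead of the robot, y to its left, z up, the work surface at z = 0. Lengths are in m, angles in rad, forces in N, time in s.
With the tool pointing down it reaches from about 0.425 to 0.925 m from the base axis. Payload 6.8 kg.
Tool frame: the origin (TCP) lies midway between the tips of the shut fingers; the grasp point (between the pads) lies 19 mm behind it; z points along the fingers, y is the direction in which the jaws open and shut (so a half turn about z gives the same grasp; the last joint's range is limited). The gripper opens to 88 mm and grips with 3 to 60 N. Pads are 20 mm wide; open, the fingers measure 115 mm over their backs; the gripper's body (75 mm by 178 mm) begins 61 mm behind the grasp point.
Start: joints at [1.099, 0.477, 0.022, 1.555, -0.011, 1.109, -0.083], TCP at [0.24, -0.631, 0.223] pointing down, gripper open.
Joint ranges: [-2.96, 2.96], [-0.34, 2.1], [-1.41, 1.46], [0.24, 2.44], [-1.37, 4.51], [0.17, 1.92], [-2.96, 2.96]. Speed limits (rad/s): [2.39, 2.39, 3.14, 3.14, 3.14, 3.14, 3.14].

### API

Orientations are given as a unit quaternion [w, x, y, z].
In Python, from rig import * gives the robot as it stands.
- The arm moves only by the tool send_rows, never from a script. Its argument "rows" is a list of rows, each a list of 7 numbers: the closure in counts, from 0 (fully open) to 255 (shut), then the shift along the tool's x, y, z in cm, then the turn, a rotation vector about the tool's x, y, z in degrees. A call has 1 to 8 rows; each row is the pose to reach, as a shift and turn from the pose commanded when the call began, along the tool's axes at that moment; what a row does not reach only later rows make up. A row lasts 1/8 s, in which the tool goes at most 62.5 mm and 10.7 degrees, less where a joint would pass 70% of its speed; a pose out of reach is approached as far as the arm can. A call with a gripper value outside its range is refused whole. The fingers move at their own pace and stop on an object; the grip force is fixed at half the most. Time passes only in rows, so rows that repeat a pose let the fingers close. It gives the time, the measured TCP pose, the force and the opening at its end, in the units of the state.
- read_state(): the state, without advancing time (a new reading comes with each control period).
- get_image(name): name is "scene" or "top" or "wrist"; returns the picture (480x640x3 uint8, red, green, blue); there is no depth.
- camera_params(name): a dict with "intrinsics" (3x3 intrinsics, pixels), "origin" and "attitude" of the camera in the world; the wrist camera has in their place "T_tool_cam" (4x4, takes a point from camera to tool coordinates, whose origin is the TCP and whose axes are the flange's). Camera axes: x right, y up, looking along -z (the intrinsics and any distortion apply to the point x, -y, -z); pixel columns grow to the right and rows downward; lengths in m; the calibration is good to about 2 mm. A picture is of the moment at which its call begins: read the wrist's pose just before it. camera_params takes no time and is no camera call.
- finish_job(): hands the job in, once; it reports no verdict.
The state is a dict: "time": time; "joint_positions": joint angles; "dq": joint speeds; "joint_torque": joint torques, N m; "position": TCP position; "tool_rot": TCP orientation; "force": force on the tool from outside, world axes, zero at the start; "ft_torque": the same for the moment, N m; "gripper_width": finger opening in m.
Only numpy, scipy, OpenCV 4.12 (cv2) and the standard library are available. Lean on these libraries where they do the work, as an engineer would, in place of code of your own. Each camera call takes 0.05 s, during which the arm holds its last target.

### The job

The loading tray of the bench stirrer is locked by a barrel bolt: lift the bolt's ball handle clear of its notch, draw the bolt all the way out of the tray's lug and let the handle down into the rear notch so that the bolt stays back. Then push the tray fully home under the stirrer with the tub still standing upright in it. Leave the jar, the beaker and the spatula where they are, and let go of everything.

Things in the scene. Friction and masses are not known exactly. Their poses are not given: they have to be found in the camera images.
- stand: Fixed stand of a bench stirrer, turned up to 0.2 rad; blue base plate, 12 mm thick, x -170..140, y -340..130. Origin on the table, under the middle of the bolt's travel; x axis = the way the tray slides in (about away from the robot), y = the way the bolt draws out (left), z up. Stand positions here are in this frame, mm. Column at x 80..130, y -330..-280; drive head x 0..130, y -300..-150, z 292..412.
- rail (a point): Middle of the underside of the aluminium cross rail above the bolt: stand x -78..-40, y -90..120, z 200..218, carried at both ends by arms and posts behind the bolt (posts x 6..30, y -90..-66 and 96..120); this point is at x -59, y 15, z 200. It leaves no room for an upright gripper over the ball: lean the gripper's body back towards the robot, about 35 degrees.
- bolt_axis (a point): Point on the axis of the steel bolt, at stand x -30, y 0, z 75 (fixed). The bolt is 16 mm in diameter, 197 long, along y, in two 34 mm wide saddles up to z 96, at y -95..-80 and 55..70. Between bolt and robot stands a steel comb plate 8 mm thick, x -64..-56, y -65..65, top z 87, with two open-topped notches, 16 wide and 20 deep.
- notch_front (a point): Centre of the front notch (bolt shot, locked), at the height of the bolt axis, where the handle's stalk lies at the start: stand x -60, y -35, z 75.
- notch_rear (a point): Centre of the rear notch (bolt drawn), 70 mm along stand +y from the front one: stand x -60, y 35, z 75.
- ball (a point): Centre of the black ball, 28 mm in diameter, at the end of the handle. It stands 70 mm from the bolt axis on a stalk 10 mm in diameter; with the handle down it is on the stand's -x side of the axis, at z 75, clear all round for fingers, 22 mm (its surface) in front of the comb plate. It moves with the bolt and the handle.
- handle (a joint): Turn of the handle about the bolt axis, rad: 0 = down, stalk level, pointing to stand -x, in a notch; grows as the ball goes up, to 1.25. Above about 0.62 the stalk clears the comb; it falls back by its own weight when let go.
- bolt (a joint): Travel of the bolt along stand +y, m: 0 = shot into the tray's lug (front notch), 0.070 = at the rear notch, 0.078 = end stop. Friction about 1.2 N.
- tray (a joint): Travel of the tray along stand +x, m: 0 = loading position, bolted; 0.090 = fully home against its stop. Friction about 2.5 N. The tray is 190 by 172 mm, its floor at z 26, with a 10 mm high lip round the seat, 120 mm square inside; its steel lug for the bolt is at its left edge, up to z 93.
- tray_seat (a point): Centre of the tray's seat, on its floor; stand x -45, y -180, z 26 at the start; moves with the tray. When home it is under the stirrer disc, whose underside is at z 165.
- tray_post (a point): A point on the axis of the tray's upright steel post, 22 mm below its top. The post is 22 mm in diameter, z 26..102, at the tray's front (95 mm to stand -x and 40 mm to stand -y from the seat's centre); nothing is above it. Push or grip it to move the tray.
- tub: Open white plastic tub, 110 mm across the rim, 105 mm high, 0.25 to 0.5 kg, standing in the tray's seat; origin at the centre of its underside.
- jar: Closed white jar, 86 mm in diameter, 85 mm high, on the table to the right of the stand; bystander; origin under its centre.
- beaker: Steel beaker, 72 mm in diameter, 85 mm high, on the table to the left of the stand; bystander; origin under its centre.
- spatula: Spatula with black handle lying flat on the table to the left of the stand; bystander; its length along its x axis, handle towards the robot.
Things that resemble listed ones, but are neither listed nor needed, are in the scene too. Leave any orange look-alike of the tub alone.

How it is judged:
On the way, in this order (a step that is already met when the one before it is completed fails the run):
1. the handle is lifted clear of the front notch (value of joint handle above 0.6 rad and value of joint bolt below 0.02 m), for 0.05 s.
2. the bolt is drawn out and its handle lies down in the rear notch, the tray not yet pushed in (value of joint bolt above 0.06 m and value of joint handle below 0.15 rad and value of joint tray below 0.03 m), for 0.2 s.
At the end, for the whole second after the job is handed in: The bolt is drawn at least 60 mm with its handle down in the rear notch (within 0.15 rad), the tray is home within 6 mm of its 90 mm travel, and the tub stands upright and still in the tray's seat (within 20 mm of its centre) (value of joint bolt above 0.06 m and value of joint handle below 0.15 rad and value of joint tray above 0.084 m and angle between tub's own z axis and vertical below 0.1 rad and distance between tub and tray_seat below 0.02 m and linear speed of tub below 0.02 m/s and velocity of joint tray below 0.01 m/s); the robot touches nothing.
It fails at once if the tub tips over or leaves the tray (angle between tub's own z axis and vertical above 0.35 rad or distance between tub and tray_seat above 0.06 m).
It fails at once if the jar is moved (distance of jar from where it was at the start of the episode above 0.03 m).
It fails at once if the beaker is moved (distance of beaker from where it was at the start of the episode above 0.03 m).
It fails at once if the spatula is moved (distance of spatula from where it was at the start of the episode above 0.03 m).
It also fails if it takes over 58 s, if anything falls off the work surface, if the arm or the gripper's body presses on something with over 40 N, if the wrist force passes 120 N, or if a joint passes its speed limit or range.

## Working session

There is one attempt and no reset: what is moved stays moved. The work goes in short steps, Python scripts to look and compute and a tool call to move; the robot and the scene stay as the last step left them, time stands still between calls to the robot, and variables do not carry over. Pictures are saved under pics/ and viewed, and the job is handed in when it is done.

Besides the shell and the picture viewer there is one more tool, called after "Request:" by a JSON object that holds its "name" and its "arguments", one argument or row to a line. send_rows: Moves the arm, as the interface text tells. Its arguments: {"type":"object","properties":{"rows":{"type":"array","items":{"type":"array","items":{"type":"number"}}}},"required":["rows"]}

```bash
ls; mkdir -p pics; python3 - <<'E'
from rig import *
import cv2
s=read_state();print(s)
for n in ["scene","top","wrist"]:
    c=camera_params(n);print(n,c)
    im=get_image(n);cv2.imwrite(f"pics/{n}0.png",im[:,:,::-1])
E
```

```text
pics
{'time': 0.0, 'joint_positions': array([ 1.09888558,  0.47777414,  0.02232775,  1.55643788, -0.01152086,
        1.1093078 , -0.08312368]), 'dq': array([ 0.00046689, -0.00144177,  0.00101751,  0.00137192,  0.00092748,
        0.0002177 , -0.00022686]), 'joint_torque': array([-1.84635182e-04, -5.82855141e+01,  1.53437745e+00, -2.72614539e+01,
       -5.43831394e-02,  1.70057220e-02,  1.35861769e-04]), 'position': array([ 0.23997447, -0.6302566 ,  0.22170464]), 'tool_rot': array([-8.73446539e-04,  9.83500445e-01,  1.80903471e-01, -2.15993622e-04]), 'force': array([-0.43437981, -0.33709994,  0.01377138]), 'ft_torque': array([-0.03051837,  0.02448092,  0.00506031]), 'gripper_width': 0.0874726413129395}
scene {'intrinsics': array([[604.21776905,   0.        , 314.97531562],
       [  0.        , 604.21776905, 227.52660449],
       [  0.        ,   0.        ,   1.        ]]), 'origin': array([0.83420644, 0.24216006, 1.26942396]), 'attitude': array([0.41079934, 0.07141829, 0.14528762, 0.89723734])}
top {'intrinsics': array([[551.33301795,   0.        , 312.39750768],
       [  0.        , 551.33301795, 241.29277502],
       [  0.        ,   0.        ,   1.        ]]), 'origin': array([0.33339228, 0.00718352, 1.48251305]), 'attitude': array([-0.69825102, -0.05672386,  0.06441245,  0.71068907])}
wrist {'intrinsics': array([[406.58546276,   0.        , 325.45021747],
       [  0.        , 406.58546276, 238.00906794],
       [  0.        ,   0.        ,   1.        ]]), 'T_tool_cam': array([[-7.83357878e-04,  9.58718726e-01,  2.84355042e-01,
         7.76438039e-02],
       [ 9.99999688e-01,  7.23097460e-04,  3.16894531e-04,
        -4.85524952e-04],
       [ 9.81963126e-05,  2.84355202e-01, -9.58718994e-01,
        -1.62541482e-01],
       [ 0.00000000e+00,  0.00000000e+00,  0.00000000e+00,
         1.00000000e+00]])}
```

View pics/scene0.png

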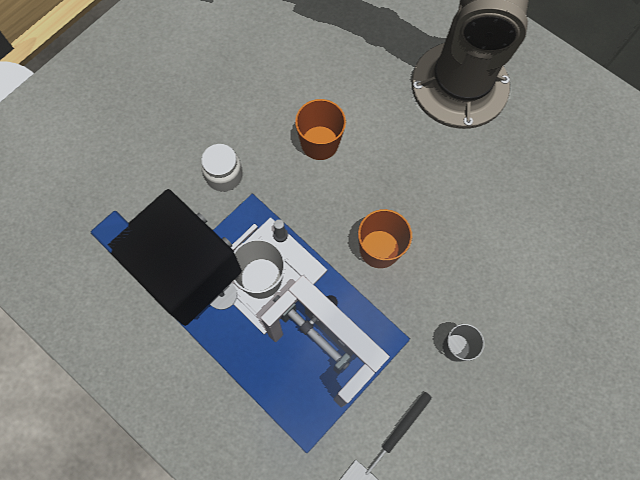

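View pics/top0.png

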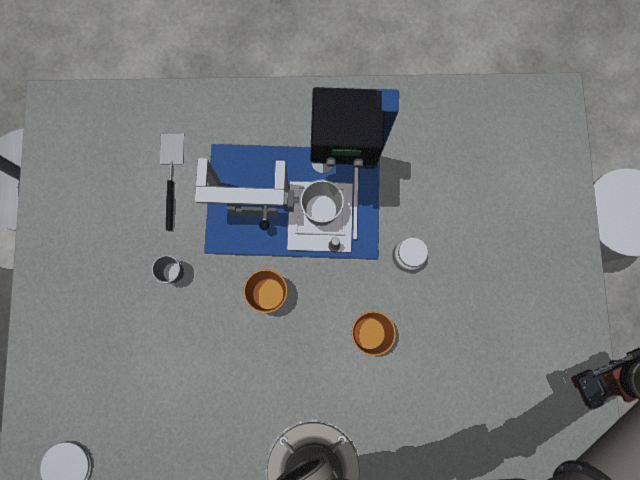

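View pics/wrist0.png

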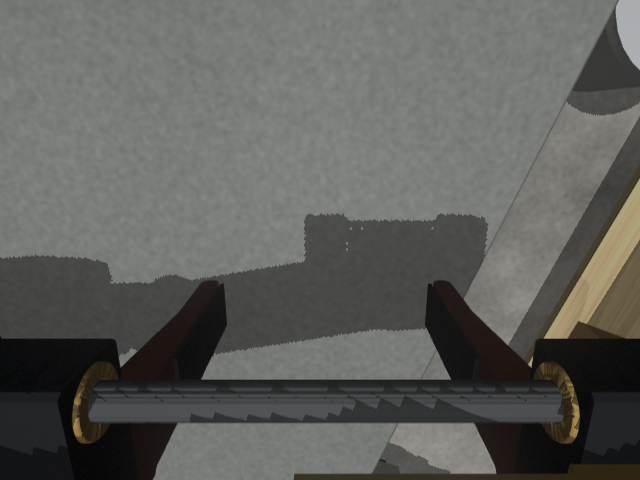

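The scene view shows the stand at centre, black head left and ball near (332,300). The top view shows the ball at (264,224), the tray post at (335,243), the tub at (322,202), and orange look-alikes at (266,290) and (374,333). Next I measure the blue plate and ball.

```bash
cat > h.py <<'E'
import numpy as np, cv2
from rig import *
from scipy.spatial.transform import Rotation as R
def rot(q): return R.from_quat([q[1],q[2],q[3],q[0]]).as_matrix()
def cam(n,st=None):
    c=camera_params(n);K=c["intrinsics"]
    if n=="wrist":
        T=np.eye(4);T[:3,:3]=rot(st["tool_rot"]);T[:3,3]=st["position"];T=T@c["T_tool_cam"];return K,T[:3,3],T[:3,:3]
    a=np.asarray(c["attitude"]); return K,np.asarray(c["origin"]),rot(a)
def ray(C,uv):
    K,o,A=C;d=np.array([(uv[0]-K[0,2])/K[0,0],-(uv[1]-K[1,2])/K[1,1],-1.]);d=A@d;return o,d/np.linalg.norm(d)
def onz(C,uv,z):
    o,d=ray(C,uv);return o+d*(z-o[2])/d[2]
def tri(C1,u1,C2,u2):
    o1,d1=ray(C1,u1);o2,d2=ray(C2,u2)
    t=np.linalg.lstsq(np.c_[d1,-d2],o2-o1,rcond=None)[0]
    p,q=o1+t[0]*d1,o2+t[1]*d2;return (p+q)/2,np.linalg.norm(p-q)
def proj(C,p):
    K,o,A=C;v=A.T@(np.asarray(p)-o);return np.array([K[0,2]+K[0,0]*v[0]/-v[2],K[1,2]-K[1,1]*v[1]/-v[2]])
E
python3 - <<'E'
from h import *
for n in ["top","scene"]:
    C=cam(n)
    im=cv2.imread(f"pics/{n}0.png");hsv=cv2.cvtColor(im,cv2.COLOR_BGR2HSV)
    m=cv2.inRange(hsv,(100,120,40),(130,255,255))
    cs=cv2.findContours(m,cv2.RETR_EXTERNAL,cv2.CHAIN_APPROX_NONE)[0]
    for c in sorted(cs,key=cv2.contourArea)[-2:]:
        a=cv2.approxPolyDP(c,3,True)[:,0]
        print(n,cv2.contourArea(c))
        for p in a: print(p,onz(C,p,.012)[:2].round(4))
    m2=cv2.inRange(hsv,(0,0,0),(179,255,45))
    cs=cv2.findContours(m2,cv2.RETR_EXTERNAL,cv2.CHAIN_APPROX_NONE)[0]
    for c in cs:
        if 40<cv2.contourArea(c)<400: print("dark",cv2.contourArea(c),cv2.minEnclosingCircle(c))
    x0,y0,x1,y1=(190,130,400,270) if n=="top" else (220,180,420,420)
    cv2.imwrite(f"pics/{n}0z.png",cv2.resize(im[y0:y1,x0:x1],None,fx=3.0,fy=3.0,interpolation=2))
E
```

```text
top 3865.5
[212 144] [0.8679 0.2635]
[211 164] [0.8099 0.2656]
[221 185] [0.7494 0.2373]
[273 187] [0.7414 0.0944]
[276 159] [0.8216 0.0856]
[286 161] [0.8154 0.0579]
[288 185] [0.7465 0.0531]
[290 180] [0.7606 0.0474]
[320 178] [ 0.765  -0.0355]
[353 182] [ 0.7522 -0.1264]
[352 164] [ 0.8039 -0.1252]
[336 164] [ 0.8046 -0.0808]
[324 174] [ 0.7763 -0.0468]
[314 171] [ 0.7854 -0.0193]
[310 148] [ 0.8521 -0.0094]
top 5305.5
[378 161] [ 0.8114 -0.1978]
[375 166] [ 0.7971 -0.1889]
[359 168] [ 0.7921 -0.1443]
[358 238] [ 0.595  -0.1351]
[352 239] [ 0.5925 -0.1187]
[350 253] [ 0.5542 -0.1121]
[288 251] [0.5625 0.0551]
[287 211] [0.6731 0.0566]
[282 206] [0.6874 0.0701]
[268 206] [0.688  0.1084]
[275 206] [0.6877 0.0893]
[278 216] [0.6596 0.0813]
[267 217] [0.6573 0.1113]
[270 225] [0.6349 0.1032]
[264 230] [0.6213 0.1196]
[258 223] [0.641  0.1358]
[262 217] [0.6575 0.1249]
[230 216] [0.6617 0.212 ]
[226 204] [0.6955 0.2231]
[208 204] [0.6963 0.2723]
[205 252] [0.5636 0.2785]
[377 258] [ 0.5393 -0.1845]
dark 82.0 ((638.0, 380.5), 11.543496131896973)
dark 54.5 ((159.5, 273.0), 8.902346611022
[... 510 characters left out ...]
4]
[334 295] [0.5936 0.1028]
[337 306] [0.6075 0.1228]
[390 356] [0.6158 0.2719]
[347 404] [0.7462 0.2655]
[340 407] [0.7597 0.2586]
[324 387] [0.7511 0.2092]
[329 382] [0.7371 0.2106]
[321 374] [0.7356 0.188 ]
[330 365] [0.71   0.1903]
[329 357] [0.6991 0.1784]
[290 318] [0.6911 0.0648]
[286 322] [0.7029 0.064 ]
[280 319] [0.7064 0.0503]
[283 335] [0.7271 0.0772]
[276 342] [0.7473 0.0758]
[233 305] [ 0.7489 -0.0441]
[219 310] [ 0.7758 -0.059 ]
[209 304] [ 0.7803 -0.0837]
[187 325] [ 0.842  -0.0876]
[181 324] [ 0.8487 -0.0985]
[307 452] [0.8663 0.2639]
[408 338] [0.5626 0.2773]
dark 157.0 ((0.5, 45.0), 13.009712219238281)
dark 94.5 ((493.7302551269531, 34.63815689086914), 30.790454864501953)
```

View zooms.

```bash
cat >> h.py <<'E'
yaw=-0.049; O=np.array([0.7264,0.1426,0.])
RS=R.from_euler('z',yaw).as_matrix()
def W(p): return O+RS@(np.asarray(p,float)/1000)
def S(p): return (RS.T@(np.asarray(p)-O)*1000).round(1)
E
python3 - <<'E'
from h import *
Ct,Cs=cam("top"),cam("scene")
pts=dict(ball=(-100,-35,75),post=(-140,-220,102),tub=(-45,-180,131),rail1=(-78,-90,218),rail2=(-78,120,218),rail3=(-40,120,218),lug=(0,-95,93),c1=(-170,130,12),c2=(-170,-340,12),c3=(140,130,12),disc=(0,-180,165))
for k,p in pts.items(): print(k,W(p).round(4),proj(Ct,W(p)).round(1),proj(Cs,W(p)).round(1))
print(S(onz(Ct,(264,224.1),.075)))
for n,C in (("top",Ct),("scene",Cs)):
    im=cv2.imread(f"pics/{n}0.png")
    for p in pts.values():
        cv2.circle(im,tuple(int(v*8) for v in proj(C,W(p))),12,(0,255,255),-1,shift=3)
    x0,y0,x1,y1=(190,80,410,340) if n=="top" else (150,150,450,470)
    cv2.imwrite(f"pics/{n}0z.png",cv2.resize(im[y0:y1,x0:x1],None,fx=2.5 if n=="scene" else 2.3,fy=1.85 if n=='scene' else 2.3,interpolation=2))
# bystanders
for n,uv,z in (("orange1",(266,284),.09),("orange2",(374,328),.09),("beaker",(168,268),.085)): print(n,onz(Ct,uv,z).round(3))
print(onz(Ct,(245,290),.1),onz(Ct,(287,290),.1))
E
```

```text
ball [0.6248 0.1125 0.075 ] [264.8 224. ] [328.9 303. ]
post [ 0.5758 -0.0703  0.102 ] [336.  239.6] [276.5 224.6]
tub [ 0.6726 -0.035   0.131 ] [321.6 200. ] [256.  266.6]
rail1 [0.6441 0.0565 0.218 ] [284.  203.4] [300.5 274.7]
rail2 [0.6544 0.2663 0.218 ] [194.8 200.5] [388.7 357. ]
rail3 [0.6923 0.2644 0.218 ] [195.9 184.9] [373.9 373.4]
lug [0.7217 0.0477 0.093 ] [289.1 185.7] [271.8 316.8]
c1 [0.563  0.2808 0.012 ] [204.2 252.2] [409.2 339.2]
c2 [ 0.54   -0.1887  0.012 ] [378.5 257.8] [249.9 193.4]
c3 [0.8726 0.2656 0.012 ] [211.3 142.4] [305.6 455.2]
disc [ 0.7176 -0.0372  0.165 ] [322.5 179. ] [237.4 278.7]
[-100.3  -32.9   75. ]
orange1 [0.467 0.109 0.09 ]
orange2 [ 0.352 -0.16   0.09 ]
beaker [0.513 0.358 0.085]
[0.4518348  0.16088982 0.1       ] [0.44997667 0.05578537 0.1       ]
```

View pics/scene0z.png

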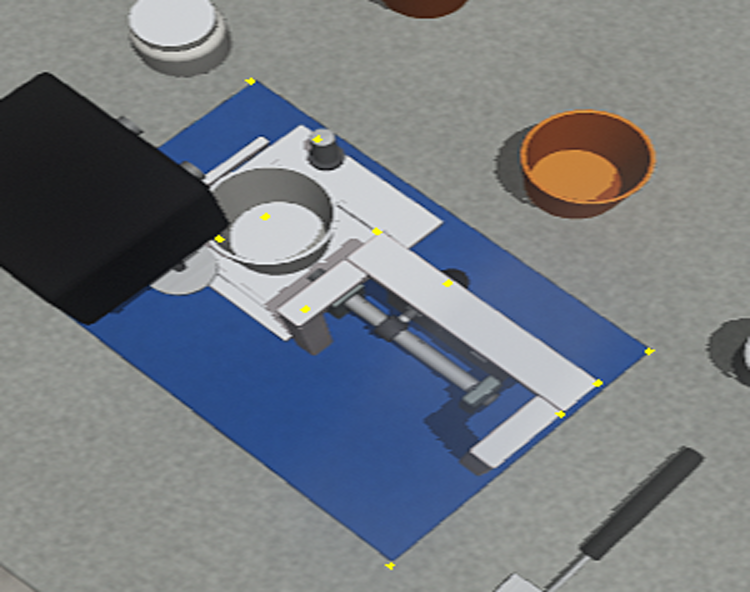

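View pics/top0z.png

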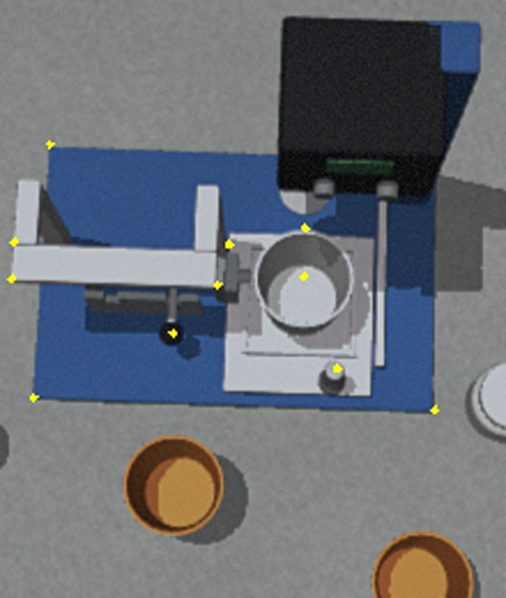

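```bash
cat >> h.py <<'E'
def TR(lean,yw=yaw):
    L=np.radians(lean);M=np.array([[np.cos(L),0,np.sin(L)],[0,-1,0],[np.sin(L),0,-np.cos(L)]]).T
    return R.from_euler('z',yw).as_matrix()@M
def plan(p,lean,yw=yaw,base=None):
    if base is None:
        s=read_state();P,Q=s["position"],rot(s["tool_rot"])
    else: P,Q=base
    d=Q.T@(np.asarray(p)-P)*100
    rv=np.degrees(R.from_matrix(Q.T@TR(lean,yw)).as_rotvec())
    print("d cm",d.round(2),"rv deg",rv.round(2),"| rows",(np.linalg.norm(d)/6.25).round(1),(np.linalg.norm(rv)/10.7).round(1))
E
python3 - <<'E'
from h import *
plan([.53,.11,.30],40)
E
```

```text
d cm [ 53.45 -58.89  -7.73] rv deg [-8.33 39.44 22.65] | rows 12.8 4.3
```

Request:
{"name": "send_rows", "arguments": {
  "rows": [
    [0,3.5,-4,-1.5,0,0,0],
    [0,7.5,-8.3,-2.5,0,0,0],
    [0,11.5,-12.6,-3.5,0,0,0],
    [0,15.5,-17,-4.5,0,0,0],
    [0,19.5,-21.4,-5.5,0,0,0],
    [0,23.5,-25.8,-6.5,0,0,0],
    [0,27.5,-30.2,-7,0,0,0],
    [0,31.5,-34.6,-7.7,0,0,0]
  ]
}}

```text
time: 1.15
position: [0.4117, -0.1935, 0.2999]
tool_rot: [0.0, 0.984, 0.181, 0.0]
force: [1.0, -0.5, 1.1]
gripper_width: 0.0876
```

```bash
python3 - <<'E'
from h import *
s=read_state();print(s["position"],s["joint_positions"].round(2))
plan([.53,.11,.30],40)
E
```

```text
[ 0.41165824 -0.19351048  0.29986884] [ 0.56  0.05 -0.27  1.94  0.02  1.15 -0.92]
d cm [ 2.186e+01 -2.416e+01 -2.000e-02] rv deg [-8.23 39.42 22.67] | rows 5.2 4.3
```

Request:
{"name": "send_rows", "arguments": {
  "rows": [
    [0,3.5,-3.9,0,-1.3,6.5,3.7],
    [0,7.3,-8,0,-2.7,13,7.5],
    [0,11,-12.1,0,-4.1,19.7,11.3],
    [0,14.7,-16.2,0,-5.5,26.3,15.1],
    [0,18.3,-20.2,0,-6.9,33,19],
    [0,21.9,-24.2,0,-8.2,39.4,22.7],
    [0,21.9,-24.2,0,-8.2,39.4,22.7]
  ]
}}

```text
time: 2.02
position: [0.5239, 0.0849, 0.2978]
tool_rot: [0.019, 0.946, -0.016, 0.323]
force: [0.2, -1.0, 0.0]
gripper_width: 0.0881
```

```bash
python3 - <<'E'
from h import *
s=read_state();print(s["position"],s["joint_positions"].round(2))
b=W((-100,-34,75)); t=b-TR(40)[:,2]*.081
print(t);plan(t,40)
C=cam("wrist",s);im=get_image("wrist");cv2.imwrite("pics/w1.png",im[:,:,::-1]);print(proj(C,b))
E
```

```text
[0.52387954 0.08490376 0.29782143] [ 0.58 -0.1  -0.97  2.23  0.52  0.43 -2.43]
[0.57285139 0.11608905 0.1370496 ]
d cm [-6.03 -3.75 15.55] rv deg [0.95 2.23 1.21] | rows 2.7 0.3
[288.23519717 253.37703957]
```

View pics/w1.png

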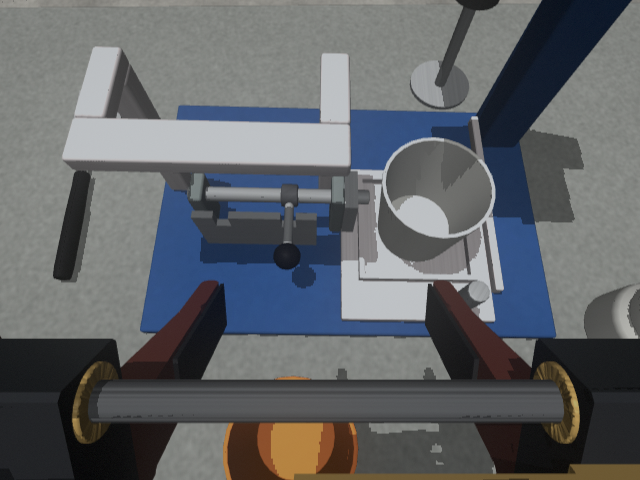

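The wrist view shows the ball at (287,256), where I predicted (288,253). The orange tub is below, clear at (290,440). On to the pre-grasp.

Request:
{"name": "send_rows", "arguments": {
  "rows": [
    [60,-1.5,-1,4,0.3,0.7,0.4],
    [90,-3,-2,8,0.6,1.4,0.8],
    [110,-4.5,-3,12,0.9,2.2,1.2],
    [110,-6,-3.7,15.5,0.9,2.2,1.2],
    [110,-6,-3.7,15.5,0.9,2.2,1.2]
  ]
}}

```text
time: 2.7
position: [0.5491, 0.0766, 0.2311]
tool_rot: [0.002, 0.95, -0.028, 0.31]
force: [-0.3, -0.4, -0.2]
gripper_width: 0.0501
```

```bash
python3 - <<'E'
from h import *
s=read_state();print(s["position"],s["joint_positions"].round(2),s["gripper_width"])
b=W((-100,-34,75)); t=b+TR(40)[:,2]*.017
plan(t,40)
C=cam("wrist",s);im=get_image("wrist");cv2.imwrite("pics/w2.png",im[:,:,::-1]);print(proj(C,b))
g=cv2.cvtColor(im,cv2.COLOR_RGB2GRAY)[100:300,200:420]
m=(g<35).astype(np.uint8)
for c in cv2.findContours(m,0,1)[0]:
    if cv2.contourArea(c)>150:
        (x,y),r=cv2.minEnclosingCircle(c);print(x+200,y+100,r,cv2.contourArea(c),S(onz(C,(x+200,y+100),.075)),onz(C,(x+200,y+100),.075))
E
```

```text
[0.5491329  0.07657278 0.23106891] [-0.21  0.04 -0.19  2.3   0.87  0.34 -2.8 ] 0.050128076907257964
d cm [-3.16 -3.87 18.69] rv deg [-0.46  3.91 -0.73] | rows 3.1 0.4
[280.71059308 251.35521309]
278.5 254.0 16.286596298217773 753.5 [-102.4  -32.2   75. ] [0.62257925 0.11548372 0.075     ]
```

View pics/w2.png

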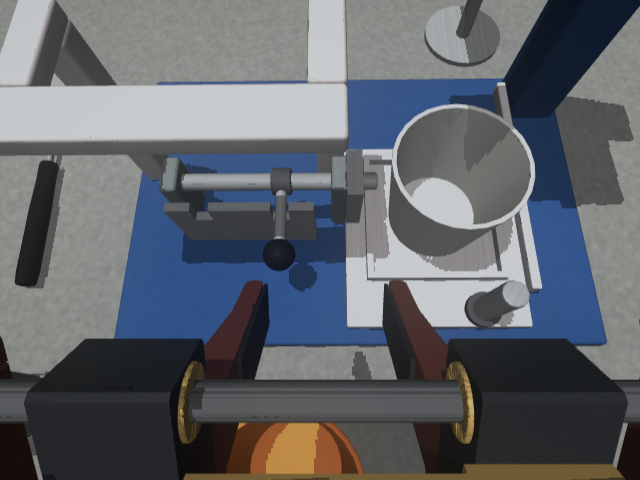

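```bash
cat > fk.py <<'E'
import numpy as np, itertools
from scipy.optimize import least_squares
from scipy.spatial.transform import Rotation as R
E_=lambda a,x: R.from_euler(a,x).as_matrix()
def fk(q,s,l,off=0,y7=0):
    h,L1,L2,d,a=l
    M=E_('z',s[0]*q[0]); p=np.array([0,0,h])
    M=M@E_('y',q[1]); p=p+M@[a*0,0,L1]
    M=M@E_('z',s[1]*q[2]); p=p+M@np.array([a,0,0]); M=M@E_('y',q[3]); p=p+M@[-a,0,L2]
    M=M@E_('z',s[2]*q[4])@E_('y',q[5]); p=p+M@[0,0,d]
    M=M@E_('z',s[3]*q[6]+y7)
    return p,M
E
python3 - <<'E'
from fk import *
from h import *
s=read_state()
D=[(np.array([ 1.09888558,0.47777414,0.02232775,1.55643788,-0.01152086,1.1093078,-0.08312368]),[0.23997447,-0.6302566,0.22170464],[-8.73e-4,.9835,.1809,-2.16e-4]),
(np.array([.56,.05,-.27,1.94,.02,1.15,-.92]),[.41166,-.19351,.29987],[0,.984,.181,0]),
(np.array([.58,-.1,-.97,2.23,.52,.43,-2.43]),[.52388,.0849,.29782],[.019,.946,-.016,.323]),
(s["joint_positions"],s["position"],s["tool_rot"])]
for sg in itertools.product([1,-1],repeat=4):
  for y7 in (np.pi/2,-np.pi/2):
    e=max((R.from_matrix(fk(q,sg,[0]*5,0,y7)[1]).inv()*R.from_matrix(rot(np.array(o)))).magnitude() for q,p,o in D)
    if e<.2:
        f=lambda l:np.concatenate([fk(q,sg,l,0,y7)[0]-p for q,p,o in D])
        r=least_squares(f,[.34,.4,.4,.2,0]);print(sg,y7,e,r.x.round(4),np.abs(r.fun).max())
E
```

```text
(-1, -1, -1, -1) 1.5707963267948966 0.0076868826346056605 [ 0.424   0.6407  0.5659  0.4671 -0.0898] 0.0657736911494248
```

```bash
cat > fk.py <<'E'
import numpy as np
from scipy.optimize import least_squares
from scipy.spatial.transform import Rotation as R
E_=lambda a,x: R.from_euler(a,x).as_matrix()
def fk(q,l):
    h,a0,L1,a1,a2,L2,a3,d=l
    M=E_('z',-q[0]); p=np.array([0,0,h])+M@[a0,0,0]
    M=M@E_('y',q[1])@E_('z',-q[2]); p=p+M@[a1,0,L1]
    M=M@E_('y',q[3])@E_('z',-q[4]); p=p+M@[0,0,L2]+ (M@E_('z',q[4]))@[a2,0,0]
    M=M@E_('y',q[5]); p=p+M@[a3,0,d]
    return p,M@E_('z',-q[6]+np.pi/2)
D=[(np.array([ 1.09888558,0.47777414,0.02232775,1.55643788,-0.01152086,1.1093078,-0.08312368]),[0.23997447,-0.6302566,0.22170464]),
(np.array([.56,.05,-.27,1.94,.02,1.15,-.92]),[.41166,-.19351,.29987]),
(np.array([.58,-.1,-.97,2.23,.52,.43,-2.43]),[.52388,.0849,.29782])]
E
python3 - <<'E'
from fk import *
from h import *
s=read_state();D.append((s["joint_positions"],s["position"]));print(repr(s["joint_positions"]),repr(s["position"]))
f=lambda l:np.concatenate([fk(q,l)[0]-p for q,p in D])
for mask in ([1]*8,[1,0,1,1,1,1,0,1],[1,0,1,0,0,1,1,1],[1,0,1,1,1,1,1,1],[1,0,1,0,0,1,0,1]):
    m=np.array(mask);x0=np.array([.34,0,.4,0,0,.4,0,.2])
    idx=np.where(m)[0]
    def g(v):
        l=np.zeros(8);l[idx]=v;return f(l)
    r=least_squares(g,x0[idx]);print(mask,r.x.round(4),np.abs(r.fun).max().round(4))
E
```

```text
array([-0.22973393,  0.03914779, -0.18026447,  2.29761203,  0.87545728,
        0.34250177, -2.80320334]) array([0.54894477, 0.07737426, 0.2293655 ])
[1, 1, 1, 1, 1, 1, 1, 1] [0.2768 0.0502 0.579  0.0166 0.0286 0.4554 0.0521 0.3359] 0.0578
[1, 0, 1, 1, 1, 1, 0, 1] [ 0.4954  0.6303 -0.0707  0.1469  0.5799  0.4712] 0.0643
[1, 0, 1, 0, 0, 1, 1, 1] [0.2647 0.6227 0.5081 0.0665 0.3652] 0.0631
[1, 0, 1, 1, 1, 1, 1, 1] [0.3804 0.6107 0.0209 0.0896 0.5386 0.0668 0.3766] 0.0611
[1, 0, 1, 0, 0, 1, 0, 1] [0.2652 0.6    0.4375 0.3934] 0.0631
```

```bash
cat >> fk.py <<'E'
D.append((np.array([-0.22973393,  0.03914779, -0.18026447,  2.29761203,  0.87545728,0.34250177, -2.80320334]),[0.54894477, 0.07737426, 0.2293655 ]))
def fk2(q,l):
    h,a0,L1,a1,a2,L2,a3,d,b1,b2,b3=l
    M=E_('z',-q[0]); p=np.array([0,0,h])+M@[a0,b1,0]
    M=M@E_('y',q[1])@E_('z',-q[2]); p=p+M@[a1,b2,L1]
    M=M@E_('y',q[3]);p=p+M@[a2,0,L2]; M=M@E_('z',-q[4]); p=p+M@[0,b3,0]
    M=M@E_('y',q[5]); p=p+M@[a3,0,d]
    return p,M@E_('z',-q[6]+np.pi/2)
E
python3 - <<'E'
from fk import *
for reg in (1e-3,3e-2):
    x0=np.array([.34,0,.4,0,0,.4,0,.25,0,0,0])
    f=lambda l:np.r_[np.concatenate([fk2(q,l)[0]-p for q,p in D]),reg*(l-x0)]
    r=least_squares(f,x0);print(r.x.round(4),np.abs(r.fun[:12]).max().round(4))
E
```

```text
[ 0.2824  0.0022  0.5437 -0.001  -0.0054  0.4588 -0.0077  0.3441 -0.0292
 -0.0418  0.0089] 0.0004
[ 0.2889  0.0022  0.5407 -0.0008 -0.003   0.4608 -0.0076  0.3447 -0.0307
 -0.0399  0.0086] 0.0006
```

```bash
cat >> fk.py <<'E'
LK=np.array([0.2824,0.0022,0.5437,-0.001,-0.0054,0.4588,-0.0077,0.3441,-0.0292,-0.0418,0.0089])
lo=np.array([-2.96,-.34,-1.41,.24,-1.37,.17,-2.96]);hi=np.array([2.96,2.1,1.46,2.44,4.51,1.92,2.96])
def ik(p,Rt,q0,reg=1e-2,m=.03):
    def f(q):
        pp,M=fk2(q,LK);return np.r_[(pp-p)*5,R.from_matrix(Rt.T@M).as_rotvec(),reg*(q-q0)]
    r=least_squares(f,np.clip(q0,lo+m+.001,hi-m-.001),bounds=(lo+m,hi-m))
    pp,M=fk2(r.x,LK);return r.x,np.linalg.norm(pp-p)*1000,np.degrees(R.from_matrix(Rt.T@M).magnitude())
E
python3 - <<'E'
from fk import *
from h import *
rng=np.random.default_rng(0)
pts={}
for L in (25,30,35,40):
    Rt=TR(L)
    bs=[W((-100,-34,75)),W((-82,-34,121)),W((-82,36,121)),W((-100,36,75))]
    best=[]
    for t in range(40):
        q0=rng.uniform(lo,hi)
        q,e,a=ik(bs[0]+Rt[:,2]*.019,Rt,q0,1e-4)
        if e<1 and a<.5: best.append((np.min(np.minimum(q-lo,hi-q)),q))
    best.sort(key=lambda v:-v[0])
    print(L,len(best))
    for b in best[:6]: print("  ",b[0].round(2),b[1].round(2))
E
```

```text
25 17
   0.06 [-0.28  0.49 -0.1   2.1   0.98  0.26 -2.9 ]
   0.03 [-0.25  0.49 -0.13  2.1   1.02  0.27 -2.93]
   0.03 [-0.91  0.61  0.69  2.17 -1.28  0.2  -0.79]
   0.03 [-0.91  0.61  0.69  2.17 -1.28  0.2  -0.79]
   0.03 [-0.91  0.61  0.69  2.17 -1.28  0.2  -0.79]
   0.03 [-0.91  0.61  0.69  2.17 -1.28  0.2  -0.79]
30 23
   0.1 [-0.22  0.49 -0.21  2.14  1.51  0.31  2.86]
   0.09 [-1.26  1.19  1.37  2.24  4.4   0.89 -0.45]
   0.04 [-1.26  1.26  1.42  2.24  4.39  0.97 -0.47]
   0.03 [-1.    0.65  0.76  2.22  4.32  0.2  -0.15]
   0.03 [-1.    0.65  0.76  2.22  4.32  0.2  -0.15]
   0.03 [ 0.23  0.61 -0.78  2.12  1.56  0.61  2.93]
35 21
   0.25 [-0.08  0.52 -0.41  2.19  1.82  0.46  2.56]
   0.25 [-0.13  0.51 -0.36  2.19  1.83  0.44  2.54]
   0.23 [ 0.25  0.63 -0.84  2.17  1.77  0.69  2.73]
   0.2 [ 0.32  0.67 -0.94  2.17  1.77  0.75  2.76]
   0.2 [-0.26  0.5  -0.2   2.2   1.89  0.37  2.45]
   0.17 [-0.31  0.5  -0.13  2.2   1.91  0.34  2.41]
40 14
   0.23 [ 0.41  0.78 -1.09  2.21  1.94  0.94  2.68]
   0.23 [ 0.39  0.76 -1.06  2.21  1.94  0.92  2.66]
   0.22 [ 0.35  0.73 -1.    2.22  1.94  0.87  2.63]
   0.22 [ 0.18  0.62 -0.77  2.22  1.97  0.72  2.51]
   0.21 [ 0.11  0.59 -0.69  2.23  1.98  0.68  2.47]
   0.17 [-0.57  0.52  0.14  2.27  2.36  0.37  1.88]
```

```bash
python3 - <<'E'
from fk import *
from h import *
FZ=E_('z',np.pi)
q0=D[3][0].copy();q0[6]+=np.pi
for L in (30,35,40):
    Rt=TR(L)@FZ;q=q0
    print(L)
    b0=W((-100,-34,75))
    for b in [b0-Rt[:,2]*.18,b0-Rt[:,2]*.09,b0,W((-95,-34,99)),W((-82,-34,121)),W((-82,36,121)),W((-100,36,75)),W((-100,36,75))-Rt[:,2]*.09]:
        q,e,a=ik(b+Rt[:,2]*.016,Rt,q);print(q.round(2),round(e,1),round(a,1),(b+Rt[:,2]*.016+Rt@[.0776,0,-.1625]).round(3))
E
```

```text
30
[-0.25  0.09 -0.24  2.22  0.68  0.46  0.48] 0.0 0.0 [0.395 0.125 0.319]
[-0.34  0.28 -0.1   2.21  1.    0.31  0.18] 0.0 0.0 [0.44  0.123 0.241]
[-0.3   0.48 -0.11  2.15  1.48  0.26 -0.28] 0.0 0.0 [0.485 0.12  0.163]
[-0.26  0.45 -0.16  2.13  1.29  0.29 -0.07] 0.0 0.0 [0.49  0.12  0.187]
[-0.19  0.43 -0.22  2.09  1.14  0.33  0.11] 0.0 0.0 [0.503 0.12  0.209]
[-0.29  0.46 -0.25  2.03  1.11  0.42  0.04] 0.0 0.0 [0.506 0.189 0.209]
[-0.34  0.52 -0.22  2.09  1.37  0.38 -0.25] 0.0 0.0 [0.488 0.19  0.163]
[-0.28  0.34 -0.34  2.14  1.07  0.47  0.02] 0.0 0.0 [0.443 0.193 0.241]
35
[-0.32  0.07 -0.23  2.31  0.99  0.41  0.12] 0.0 0.0 [0.374 0.126 0.298]
[-0.29  0.29 -0.21  2.27  1.47  0.35 -0.32] 0.0 0.0 [0.426 0.123 0.224]
[-0.17  0.5  -0.31  2.2   1.84  0.41 -0.62] 0.0 0.0 [0.477 0.121 0.15 ]
[-0.18  0.46 -0.28  2.18  1.71  0.38 -0.48] 0.0 0.0 [0.482 0.121 0.174]
[-0.18  0.43 -0.26  2.14  1.55  0.35 -0.31] 0.0 0.0 [0.495 0.12  0.196]
[-0.28  0.46 -0.31  2.08  1.44  0.45 -0.29] 0.0 0.0 [0.499 0.19  0.196]
[-0.27  0.53 -0.35  2.13  1.67  0.49 -0.55] 0.0 0.0 [0.481 0.191 0.15 ]
[-0.26  0.34 -0.41  2.2   1.38  0.51 -0.32] 0.0 0.0 [0.429 0.193 0.224]
40
[-0.34  0.07 -0.27  2.39  1.37  0.43 -0.3 ] 0.0 0.0 [0.356 0.127 0.275]
[-0.23  0.3  -0.33  2.34  1.81  0.46 -0.68] 0.0 0.0 [0.414 0.124 0.206]
[-0.14  0.52 -0.37  2.25  2.06  0.54 -0.84] 0.0 0.0 [0.471 0.121 0.137]
[-0.16  0.47 -0.34  2.23  1.97  0.49 -0.76] 0.0 0.0 [0.476 0.121 0.161]
[-0.18  0.44 -0.3   2.2   1.87  0.43 -0.64] 0.0 0.0 [0.489 0.12  0.183]
[-0.29  0.47 -0.33  2.13  1.71  0.51 -0.57] 0.0 0.0 [0.493 0.19  0.183]
[-0.27  0.55 -0.38  2.18  1.89  0.59 -0.77] 0.0 0.0 [0.475 0.191 0.137]
[-0.31  0.35 -0.41  2.27  1.64  0.57 -0.61] 0.0 0.0 [0.417 0.194 0.206]
```

Request:
{"name": "send_rows", "arguments": {
  "rows": [
    [110,0,0,0,0,0,-10],
    [110,0,0,0,0,0,-20],
    [110,0,0,0,0,0,-30],
    [110,0,0,0,0,0,-40],
    [110,0,0,0,0,0,-50],
    [110,0,0,0,0,0,-60],
    [110,0,0,0,0,0,-70],
    [110,0,0,0,0,0,-80]
  ]
}}

```text
time: 3.75
position: [0.5489, 0.0773, 0.2318]
tool_rot: [0.201, 0.744, 0.592, 0.236]
force: [-1.8, 0.4, -0.4]
gripper_width: 0.0498
```

```bash
python3 - <<'E'
from h import *
s=read_state();print(s["position"],s["joint_positions"].round(2))
E
```

```text
[0.54889816 0.07730636 0.23181111] [-0.16  0.04 -0.25  2.29  0.88  0.35 -1.4 ]
```

Smooth. I'll continue the half-turn, which keeps joint 7 well inside its range, at a lean of about 33°.

Request:
{"name": "send_rows", "arguments": {
  "rows": [
    [110,0,0,0,0,0,-10],
    [110,0,0,0,0,0,-20],
    [110,0,0,0,0,0,-30],
    [110,0,0,0,0,0,-40],
    [110,0,0,0,0,0,-50],
    [110,0,0,0,0,0,-60],
    [110,0,0,0,0,0,-70],
    [110,0,0,0,0,0,-80]
  ]
}}

```text
time: 4.75
position: [0.5489, 0.0773, 0.2318]
tool_rot: [0.306, 0.189, 0.932, 0.051]
force: [-1.1, 0.1, -0.0]
gripper_width: 0.0499
```

```bash
cat >> h.py <<'E'
def TRf(lean,yw=yaw): return TR(lean,yw)@np.diag([-1.,-1,1])
def planf(p,lean,yw=yaw):
    s=read_state();P,Q=s["position"],rot(s["tool_rot"])
    d=Q.T@(np.asarray(p)-P)*100
    rv=np.degrees(R.from_matrix(Q.T@TRf(lean,yw)).as_rotvec())
    print("pos",P.round(4),"q",s["joint_positions"].round(2),"w",s["gripper_width"].round(4),"F",s["force"].round(1))
    print("d cm",d.round(2),"rv deg",rv.round(2),"| rows",(np.linalg.norm(d)/6.25).round(1),(np.linalg.norm(rv)/10.7).round(1))
E
python3 - <<'E'
from h import *
b=W((-100,-33,75));Rt=TRf(34)
planf(b-Rt[:,2]*.09,34)
E
```

```text
Traceback (most recent call last):
  File "h.py", line 39, in planf
    print("pos",P.round(4),"q",s["joint_positions"].round(2),"w",s["gripper_width"].round(4),"F",s["force"].round(1))
                                                                 ^^^^^^^^^^^^^^^^^^^^^^^^
AttributeError: 'float' object has no attribute 'round'
```

```bash
sed -i 's/s\["gripper_width"\].round(4)/round(s["gripper_width"],4)/' h.py
python3 - <<'E'
from h import *
b=W((-100,-33,75));Rt=TRf(34)
planf(b-Rt[:,2]*.09,34)
E
```

```text
pos [0.5489 0.0773 0.2318] q [-0.11  0.04 -0.3   2.29  0.88  0.35 -0.01] w 0.0499 F [-1.1  0.1 -0. ]
d cm [4.14 2.75 8.07] rv deg [  0.89   2.02 -20.31] | rows 1.5 1.9
```

Request:
{"name": "send_rows", "arguments": {
  "rows": [
    [110,0.7,0.5,1.4,0.1,0.3,-7],
    [110,1.4,0.9,2.7,0.3,0.7,-14],
    [110,2.1,1.4,4,0.5,1,-20.3],
    [110,2.8,1.9,5.4,0.7,1.4,-20.3],
    [110,3.5,2.3,6.7,0.9,2,-20.3],
    [110,4.1,2.7,8,0.9,2,-20.3],
    [110,4.1,2.7,8,0.9,2,-20.3]
  ]
}}

```text
time: 5.62
position: [0.5744, 0.1169, 0.1496]
tool_rot: [0.292, 0.026, 0.956, -0.006]
force: [0.4, -0.0, -0.3]
gripper_width: 0.0498
```

```bash
python3 - <<'E'
from h import *
b=W((-100,-33,75));Rt=TRf(34)
planf(b-Rt[:,2]*.09,34)
s=read_state();C=cam("wrist",s);im=get_image("wrist");cv2.imwrite("pics/w3.png",im[:,:,::-1]);print(proj(C,b))
E
```

```text
pos [0.5744 0.1169 0.1496] q [-0.22  0.25 -0.28  2.27  1.32  0.36 -0.16] w 0.0498 F [ 0.4 -0.  -0.3]
d cm [-0.02  0.02  0.01] rv deg [ 0.03 -0.07 -0.32] | rows 0.0 0.0
[325.50389062 243.40840908]
```

View pics/w3.png

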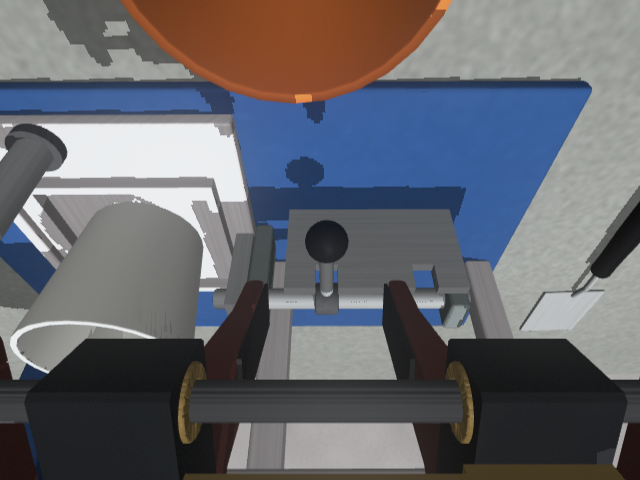

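Ball seen at (327,241), predicted (325.5,243). It lies between the open fingers, so I advance.

Request:
{"name": "send_rows", "arguments": {
  "rows": [
    [110,0,0,2,0,0,0],
    [110,0,0,4,0,0,0],
    [110,0,0,6,0,0,0],
    [110,0,0,8,0,0,0],
    [110,0,0,9.5,0,0,0],
    [110,0,0,10.6,0,0,0],
    [110,0,0,10.6,0,0,0]
  ]
}}

```text
time: 6.55
position: [0.6342, 0.1133, 0.0626]
tool_rot: [0.292, 0.027, 0.956, -0.006]
force: [0.1, 0.2, -0.3]
gripper_width: 0.0501
```

```bash
python3 - <<'E'
from h import *
b=W((-100,-33,75));Rt=TRf(34)
planf(b+Rt[:,2]*.016,34)
s=read_state();C=cam("wrist",s);im=get_image("wrist");cv2.imwrite("pics/w4.png",im[:,:,::-1]);print(proj(C,b))
im=get_image("scene");cv2.imwrite("pics/s4.png",im[130:370,200:520,::-1])
E
```

```text
pos [0.6342 0.1133 0.0626] q [-0.18  0.5  -0.27  2.19  1.82  0.37 -0.6 ] w 0.0501 F [ 0.1  0.2 -0.3]
d cm [0.08 0.08 0.05] rv deg [-0.01  0.01 -0.41] | rows 0.0 0.0
[327.18980751 318.96183489]
```

View pics/w4.png

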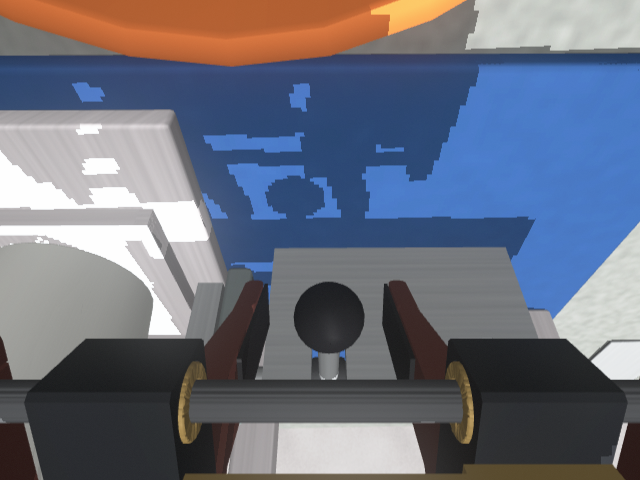

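View pics/s4.png

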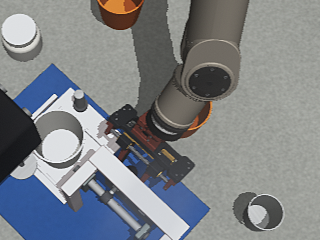

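The ball sits centred between the fingers at (329,317). Closing.

Request:
{"name": "send_rows", "arguments": {
  "rows": [
    [255,0,0,0,0,0,0],
    [255,0,0,0,0,0,0],
    [255,0,0,0,0,0,0],
    [255,0,0,0,0,0,0]
  ]
}}

```text
time: 7.15
position: [0.634, 0.1146, 0.0627]
tool_rot: [0.293, 0.026, 0.956, -0.006]
force: [-1.5, 0.2, 2.4]
gripper_width: 0.0267
```

```bash
python3 - <<'E'
from h import *
s=read_state();Q=rot(s["tool_rot"]);print(s["gripper_width"],s["force"])
for a in (0,.12,.24,.36,.48,.6,.7,.75):
    dS=np.array([70*(1-np.cos(a)),0,70*np.sin(a)]);print(a,(Q.T@RS@dS/10).round(2))
print("pull",(Q.T@RS@[0,7,0]).round(2))
E
```

```text
0.026697509089643478 [-1.49642091  0.17146568  2.37924722]
0 [0. 0. 0.]
0.12 [-0.51  0.   -0.67]
0.24 [-1.1   0.01 -1.27]
0.36 [-1.75  0.01 -1.79]
0.48 [-2.46  0.02 -2.24]
0.6 [-3.23  0.02 -2.59]
0.7 [-3.89  0.03 -2.82]
0.75 [-4.23  0.03 -2.9 ]
pull [0.04 7.   0.01]
```

Request:
{"name": "send_rows", "arguments": {
  "rows": [
    [255,-0.5,0,-0.7,0,0,0],
    [255,-1.1,0,-1.3,0,0,0],
    [255,-1.8,0,-1.8,0,0,0],
    [255,-2.5,0,-2.2,0,0,0],
    [255,-3.2,0,-2.6,0,0,0],
    [255,-3.9,0,-2.8,0,0,0],
    [255,-4.1,0,-2.9,0,0,0],
    [255,-4.1,0,-2.9,0,0,0]
  ]
}}

```text
time: 8.15
position: [0.6512, 0.1136, 0.1091]
tool_rot: [0.292, 0.026, 0.956, -0.006]
force: [-2.3, 1.3, -0.8]
gripper_width: 0.0268
```

```bash
python3 - <<'E'
from h import *
s=read_state();print(s["gripper_width"],s["force"],s["position"],S(s["position"]-rot(s["tool_rot"])[:,2]*.016),s["joint_positions"].round(2))
im=get_image("wrist");cv2.imwrite("pics/w5.png",im[:,:,::-1])
E
```

```text
0.026837350758479123 [-2.28864516  1.25934147 -0.77291359] [0.65120682 0.11360875 0.10906006] [-82.6 -32.7 122.3] [-0.23  0.42 -0.19  2.14  1.48  0.31 -0.25]
```

View pics/w5.png

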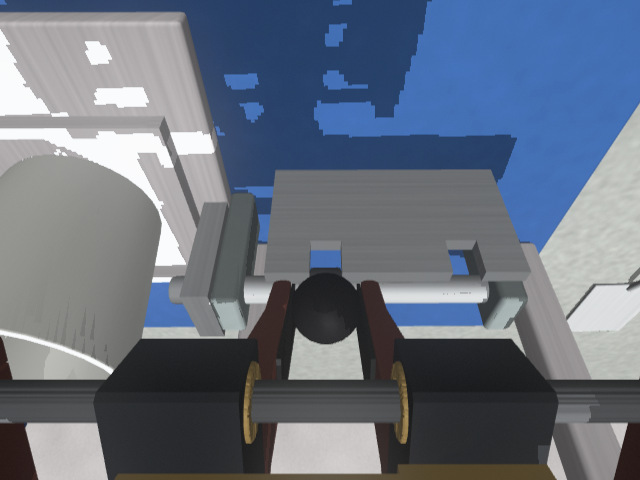

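The ball is lifted and the front notch is empty at (325,255). I draw the bolt 70 mm along tool +y.

Request:
{"name": "send_rows", "arguments": {
  "rows": [
    [255,0,1,0,0,0,0],
    [255,0,2,0,0,0,0],
    [255,0,3,0,0,0,0],
    [255,0,4,0,0,0,0],
    [255,0,5,0,0,0,0],
    [255,0,6,0,0,0,0],
    [255,0,7,0,0,0,0],
    [255,0,7,0,0,0,0]
  ]
}}

```text
time: 9.2
position: [0.6556, 0.1847, 0.1098]
tool_rot: [0.293, 0.025, 0.956, -0.005]
force: [-2.6, 1.5, -0.3]
gripper_width: 0.0264
```

```bash
python3 - <<'E'
from h import *
s=read_state();print(s["gripper_width"],s["force"],s["position"],S(s["position"]-rot(s["tool_rot"])[:,2]*.016),s["joint_positions"].round(2))
im=get_image("wrist");cv2.imwrite("pics/w6.png",im[:,:,::-1])
E
```

```text
0.026351423693973034 [-2.60638199  1.50257709 -0.32417898] [0.65555864 0.18468849 0.10976186] [-81.8  38.5 123. ] [-0.32  0.46 -0.23  2.08  1.37  0.41 -0.23]
```

View pics/w6.png

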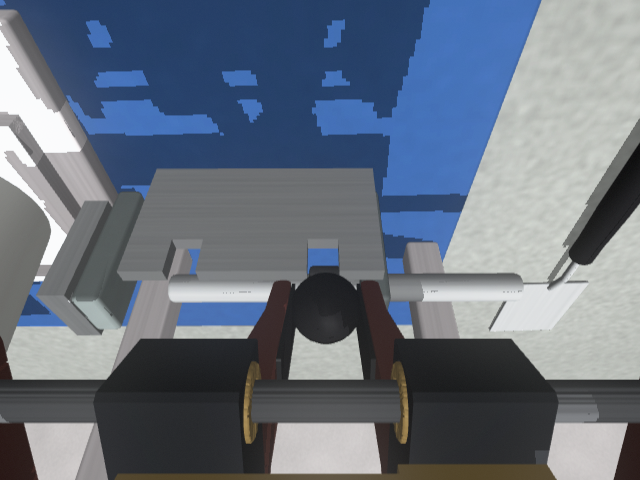

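The rear notch is at (323,250), with the stalk at about column 326. I back off 1 mm and lower.

Request:
{"name": "send_rows", "arguments": {
  "rows": [
    [255,0.2,-0.1,0.1,0,0,0],
    [255,0.9,-0.1,0.3,0,0,0],
    [255,1.6,-0.1,0.7,0,0,0],
    [255,2.3,-0.1,1.1,0,0,0],
    [255,3,-0.1,1.6,0,0,0],
    [255,3.6,-0.1,2.2,0,0,0],
    [255,4.1,-0.1,2.9,0,0,0],
    [255,4.1,-0.1,2.9,0,0,0]
  ]
}}

```text
time: 10.25
position: [0.639, 0.1831, 0.064]
tool_rot: [0.294, 0.026, 0.955, -0.006]
force: [-2.4, 0.7, 5.4]
gripper_width: 0.0267
```

```bash
python3 - <<'E'
from h import *
s=read_state();print(s["gripper_width"],s["force"],s["position"],S(s["position"]-rot(s["tool_rot"])[:,2]*.016),s["joint_positions"].round(2))
im=get_image("wrist");cv2.imwrite("pics/w7.png",im[:,:,::-1])
E
```

```text
0.026733268209833346 [-2.41155061  0.72192546  5.35578215] [0.63901322 0.18309212 0.06398949] [-98.3  36.1  77.2] [-0.34  0.52 -0.23  2.13  1.65  0.42 -0.54]
```

View pics/w7.png

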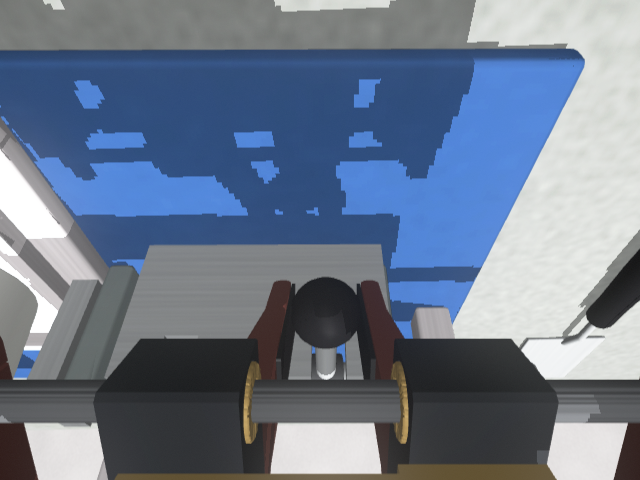

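The handle is down in the rear notch. I release and back out along the tool axis.

Request:
{"name": "send_rows", "arguments": {
  "rows": [
    [100,0,0,0,0,0,0],
    [100,0,0,0,0,0,0],
    [100,0,0,0,0,0,0],
    [100,0,0,-2,0,0,0],
    [100,0,0,-5,0,0,0],
    [100,0,0,-8,0,0,0],
    [100,0,0,-11,0,0,0],
    [100,0,0,-12,0,0,0]
  ]
}}

```text
time: 11.3
position: [0.5703, 0.1865, 0.1638]
tool_rot: [0.293, 0.026, 0.956, -0.006]
force: [0.5, 0.8, -1.0]
gripper_width: 0.0531
```

```bash
python3 - <<'E'
from h import *
s=read_state();print(s["gripper_width"],s["force"],s["position"],s["joint_positions"].round(2))
C=cam("wrist",s);im=get_image("wrist");cv2.imwrite("pics/w8.png",im[:,:,::-1]);print(proj(C,W((-100,37,75))),proj(C,W((-100,35,75))))
E
```

```text
0.05307188110743194 [ 0.50695852  0.7502221  -1.02037389] [0.57033169 0.1865283  0.16380386] [-0.37  0.26 -0.28  2.21  1.19  0.46 -0.15]
[326.20125802 233.50639634] [323.29414054 233.5276874 ]
```

View pics/w8.png

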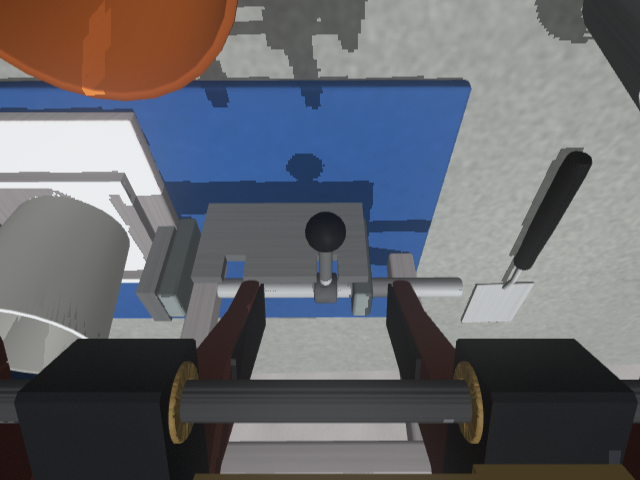

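```bash
python3 - <<'E'
from h import *
from fk import ik,D
Ct,Cs=cam("top"),cam("scene")
print("bar",tri(Ct,(357.5,238),Cs,(266,197)))
s=dict(position=np.array([0.52387954,0.08490376,0.29782143]),tool_rot=[.019,.946,-.016,.323]);Cw=cam("wrist",s)
p,e=tri(Ct,(357.5,238),Cw,(498,290));print("bar end",S(p),e)
p,e=tri(Ct,(335.5,239.8),Cs,(279,223));print("post top",S(p),p,e)
p,e=tri(Ct,(335.5,239.8),Cw,(480,288));print("post top2",S(p),p,e)
s2=dict(position=np.array([0.5491329,0.07657278,0.23106891]),tool_rot=[.002,.95,-.028,.31]);Cw2=cam("wrist",s2)
p,e=tri(Ct,(335.5,239.8),Cw2,(514,291));print("post top3",S(p),p,e)
q=read_state()["joint_positions"]
for L in (25,30,35):
    Rt=TRf(L);qq=q;print(L)
    P=W((-140,-220,80))
    for t in [P-Rt[:,2]*.1+[0,0,.05],P-Rt[:,2]*.08,P+Rt[:,2]*.015,P+Rt[:,2]*.015+RS@[.09,0,0]]:
        qq,e,a=ik(t,Rt,qq);print(qq.round(2),round(e,1),round(a,1))
Rt=TRf(30);planf(W((-140,-220,82))-Rt[:,2]*.09,30)
E
```

```text
bar (array([ 0.56406932, -0.1127489 ,  0.16725172]), np.float64(0.013644089789705783))
bar end [-115.9 -283.8   -2.2] 0.0014818827671339407
post top [-143.1 -217.1  112.1] [ 0.57283971 -0.06719753  0.11214922] 0.0026622212269099095
post top2 [-140.9 -218.7  101.8] [ 0.57499804 -0.06898749  0.1018412 ] 0.0005828704788795264
post top3 [-140.1 -219.    96.7] [ 0.57571814 -0.06923853  0.09667573] 0.0009401266139478587
25
[ 0.23  0.07 -0.24  2.21  0.1   0.43  1.43] 0.0 0.1
[ 0.14  0.19 -0.16  2.27  0.21  0.25  1.32] 0.0 0.0
[ 0.34  0.43 -0.4   2.21  1.14  0.2   0.44] 0.1 0.1
[ 0.41  0.56 -0.51  2.01  0.99  0.33  0.64] 0.0 0.0
30
[ 0.15  0.03 -0.16  2.31  0.13  0.28  1.4 ] 0.1 0.1
[ 0.57  0.22 -0.62  2.31  0.91  0.2   0.65] 0.1 0.1
[ 0.65  0.52 -0.79  2.25  1.69  0.37 -0.04] 0.0 0.0
[ 0.61  0.62 -0.78  2.05  1.48  0.42  0.23] 0.0 0.0
35
[ 1.15  0.11 -1.18  2.33  0.71  0.2   0.87] 0.2 0.1
[ 1.07  0.39 -1.24  2.36  1.59  0.41  0.04] 0.1 0.0
[ 0.91  0.7  -1.16  2.29  1.89  0.64 -0.13] 0.0 0.0
[ 0.82  0.77 -1.08  2.1   1.78  0.63  0.05] 0.0 0.0
pos [0.5703 0.1866 0.1642] q [-0.37  0.26 -0.28  2.21  1.19  0.46 -0.15] w 0.0536 F [-0.1 -0.6  1. ]
d cm [  2.31 -25.64  -1.2 ] rv deg [ 0.11  4.15 -0.36] | rows 4.1 0.4
```

```bash
python3 - <<'E'
from h import *
from fk import ik,D
q=read_state()["joint_positions"]
for L in (15,18,20):
    Rt=TRf(L);qq=q;print(L)
    P=W((-140,-219,80))
    for t in [W((-160,-100,80))-Rt[:,2]*.1+[0,0,.05],P-Rt[:,2]*.1+[0,0,.05],P-Rt[:,2]*.08,P+Rt[:,2]*.015,P+Rt[:,2]*.015+RS@[.09,0,0],P-Rt[:,2]*.1+RS@[.09,0,0]]:
        qq,e,a=ik(t,Rt,qq);print(qq.round(2),round(e,1),round(a,1))
Rt=TRf(18);planf(W((-140,-219,80))-Rt[:,2]*.1+[0,0,.02],18)
E
```

```text
15
[ 0.09  0.14 -0.39  2.06  0.21  0.72  1.09] 0.0 0.0
[ 0.29  0.16 -0.32  2.03  0.11  0.7   1.43] 0.0 0.0
[ 0.26  0.26 -0.29  2.1   0.18  0.54  1.36] 0.0 0.0
[ 0.16  0.44 -0.19  2.12  0.27  0.35  1.28] 0.0 0.0
[ 0.16  0.55 -0.19  1.9   0.26  0.45  1.31] 0.0 0.0
[ 0.21  0.36 -0.25  1.89  0.17  0.64  1.39] 0.0 0.0
18
[ 0.04  0.11 -0.34  2.11  0.23  0.64  1.06] 0.0 0.0
[ 0.25  0.13 -0.27  2.09  0.09  0.62  1.44] 0.0 0.0
[ 0.21  0.23 -0.24  2.15  0.17  0.45  1.37] 0.0 0.0
[ 0.1   0.42 -0.12  2.16  0.25  0.25  1.29] 0.0 0.0
[ 0.12  0.53 -0.13  1.95  0.23  0.36  1.33] 0.0 0.0
[ 0.16  0.33 -0.19  1.96  0.15  0.55  1.4 ] 0.0 0.0
20
[ 0.    0.09 -0.3   2.15  0.26  0.6   1.03] 0.0 0.0
[ 0.22  0.11 -0.23  2.13  0.08  0.56  1.45] 0.0 0.0
[ 0.17  0.22 -0.2   2.19  0.16  0.39  1.37] 0.0 0.0
[ 0.09  0.42 -0.11  2.19  0.29  0.2   1.25] 0.0 0.0
[ 0.12  0.53 -0.14  1.98  0.27  0.3   1.29] 0.0 0.0
[ 0.18  0.32 -0.2   1.99  0.17  0.5   1.38] 0.0 0.0
pos [0.5703 0.1866 0.1642] q [-0.37  0.26 -0.28  2.21  1.19  0.46 -0.15] w 0.0536 F [-0.1 -0.6  1. ]
d cm [ -0.83 -25.52  -3.32] rv deg [ 0.15 16.15 -0.34] | rows 4.1 1.5
```

```bash
python3 - <<'E'
from h import *
Rt=TRf(15);planf(W((-140,-219,80))-Rt[:,2]*.1+[0,0,.02],15)
E
```

```text
pos [0.5703 0.1866 0.1642] q [-0.37  0.26 -0.28  2.21  1.19  0.46 -0.15] w 0.0536 F [-0.1 -0.6  1. ]
d cm [ -1.33 -25.52  -3.16] rv deg [ 0.16 19.15 -0.34] | rows 4.1 1.8
```

Request:
{"name": "send_rows", "arguments": {
  "rows": [
    [60,0,-1,-3,0,4,0],
    [30,0,-4,-6,0,8,0],
    [0,0,-8,-6,0,12,0],
    [0,0,-12,-6,0,16,0],
    [0,0,-16,-6,0,19,0],
    [0,0,-20,-5,0,19,0],
    [0,-0.5,-23,-4,0,19,0],
    [0,-0.8,-25.5,-3.5,0,19,0]
  ]
}}

```text
time: 12.35
position: [0.5438, -0.07, 0.1938]
tool_rot: [0.13, 0.028, 0.991, -0.002]
force: [-0.2, 0.4, 0.3]
gripper_width: 0.088
```

```bash
python3 - <<'E'
from h import *
Rt=TRf(15);planf(W((-140,-219,80))-Rt[:,2]*.1+[0,0,.02],15)
E
```

```text
pos [ 0.5438 -0.07    0.1938] q [ 0.28  0.19 -0.3   2.07  0.12  0.63  1.42] w 0.088 F [-0.2  0.4  0.3]
d cm [-0.66  0.23 -0.11] rv deg [ 0.09 -0.05 -0.43] | rows 0.1 0.0
```

```bash
python3 - <<'E'
from h import *
s=read_state();C=cam("wrist",s);im=get_image("wrist");cv2.imwrite("pics/w9.png",im[:,:,::-1]);print(proj(C,W((-140,-219,102))))
Rt=TRf(15);planf(W((-140,-219,80))+Rt[:,2]*.015,15)
E
```

```text
[328.50948135 250.53711108]
pos [ 0.5438 -0.0735  0.1935] q [ 0.28  0.19 -0.29  2.07  0.12  0.63  1.42] w 0.0878 F [ 0.4 -2.9  0.1]
d cm [-0.14  0.59 13.29] rv deg [-0.03 -0.06 -0.61] | rows 2.1 0.1
```

View pics/w9.png

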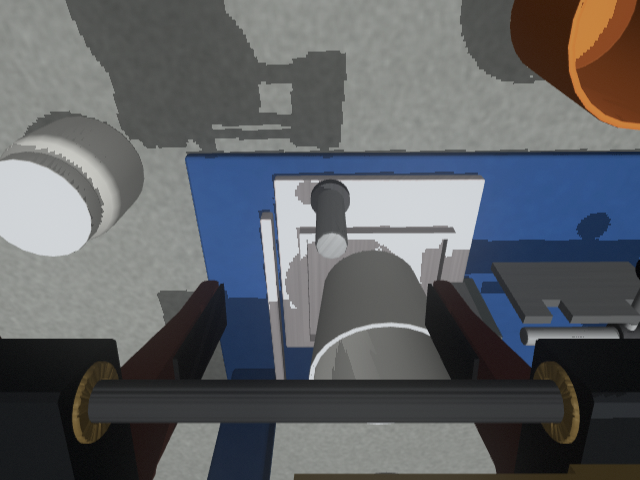

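The post top is at (332,245), centred between the fingers. Descending around it.

Request:
{"name": "send_rows", "arguments": {
  "rows": [
    [0,0,0.2,2.5,0,0,0],
    [0,0,0.4,5,0,0,0],
    [0,0,0.5,7.5,0,0,0],
    [0,0,0.5,10,0,0,0],
    [0,-0.1,0.5,12,0,0,0],
    [0,-0.1,0.5,13.2,0,0,0],
    [0,-0.1,0.5,13.2,0,0,0]
  ]
}}

```text
time: 13.28
position: [0.5789, -0.064, 0.0666]
tool_rot: [0.13, 0.027, 0.991, -0.002]
force: [0.1, -0.1, 0.3]
gripper_width: 0.0876
```

```bash
python3 - <<'E'
from h import *
s=read_state();C=cam("wrist",s);im=get_image("wrist");cv2.imwrite("pics/w10.png",im[:,:,::-1]);print(proj(C,W((-140,-219,102))))
Rt=TRf(15);planf(W((-140,-219,80))+Rt[:,2]*.015,15)
E
```

```text
[310.42217278 363.64558485]
pos [ 0.5792 -0.0641  0.0673] q [ 0.17  0.43 -0.21  2.1   0.28  0.37  1.26] w 0.0876 F [0.6 0.3 0.6]
d cm [-0.03 -0.53  0.19] rv deg [ 0.14 -0.01 -0.32] | rows 0.1 0.0
```

View pics/w10.png

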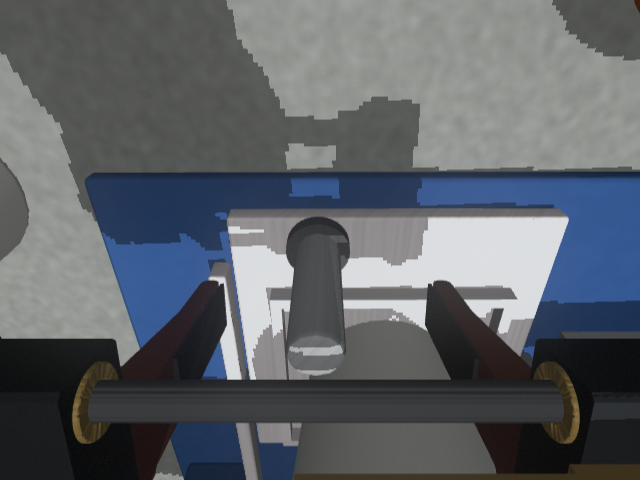

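The post top, at column 316, is about 4 mm off the finger centre. I shift and close.

Request:
{"name": "send_rows", "arguments": {
  "rows": [
    [60,0,-0.4,0,0,0,0],
    [120,0,-0.4,0,0,0,0],
    [180,0,-0.4,0,0,0,0],
    [255,0,-0.4,0,0,0,0],
    [255,0,-0.4,0,0,0,0],
    [255,0,-0.4,0,0,0,0],
    [255,0,-0.4,0,0,0,0]
  ]
}}

```text
time: 14.2
position: [0.5792, -0.0678, 0.0674]
tool_rot: [0.131, 0.027, 0.991, -0.001]
force: [-1.3, 3.9, 1.5]
gripper_width: 0.0216
```

```bash
python3 - <<'E'
from h import *
s=read_state();print(s["gripper_width"],s["force"],s["position"]);Q=rot(s["tool_rot"])
print((Q.T@RS@[9,0,0]).round(2))
E
```

```text
0.021648518187225286 [-1.27989218  3.86514979  1.49731163] [ 0.57916044 -0.06778272  0.06735778]
[-8.69  0.04  2.33]
```

Request:
{"name": "send_rows", "arguments": {
  "rows": [
    [255,-0.2,0,0.05,0,0,0],
    [255,-0.6,0,0.15,0,0,0],
    [255,-1.2,0,0.3,0,0,0],
    [255,-1.8,0,0.5,0,0,0],
    [255,-2.4,0,0.65,0,0,0],
    [255,-3,0,0.8,0,0,0],
    [255,-3.6,0,0.95,0,0,0],
    [255,-4.2,0,1.1,0,0,0]
  ]
}}

```text
time: 15.2
position: [0.6227, -0.0701, 0.0674]
tool_rot: [0.13, 0.027, 0.991, -0.001]
force: [-2.5, 4.8, 1.0]
gripper_width: 0.0216
```

Request:
{"name": "send_rows", "arguments": {
  "rows": [
    [255,-0.6,0,0.15,0,0,0],
    [255,-1.2,0,0.3,0,0,0],
    [255,-1.8,0,0.5,0,0,0],
    [255,-2.4,0,0.65,0,0,0],
    [255,-3,0,0.8,0,0,0],
    [255,-3.6,0,0.95,0,0,0],
    [255,-4,0,1.05,0,0,0],
    [255,-4.3,0,1.15,0,0,0]
  ]
}}

```text
time: 16.2
position: [0.6671, -0.0725, 0.0674]
tool_rot: [0.13, 0.027, 0.991, -0.001]
force: [-2.3, 5.0, 1.6]
gripper_width: 0.0217
```

```bash
python3 - <<'E'
from h import *
s=read_state();p=s["position"];print(s["gripper_width"],s["force"],p,s["joint_positions"].round(2));Q=rot(s["tool_rot"])
print("travel",S(p)-S([0.57916044,-0.06778272,0.06735778]))
im=get_image("scene");cv2.imwrite("pics/s11.png",im[100:420,100:520,::-1])
im=get_image("wrist");cv2.imwrite("pics/w11.png",im[:,:,::-1])
E
```

```text
0.021730489959074156 [-2.33428104  4.97884176  1.55301693] [ 0.66709532 -0.0724711   0.06740547] [ 0.18  0.55 -0.22  1.89  0.27  0.46  1.3 ]
travel [88.1 -0.4  0. ]
```

View pics/s11.png

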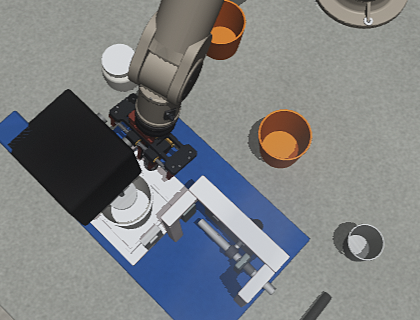

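View pics/w11.png

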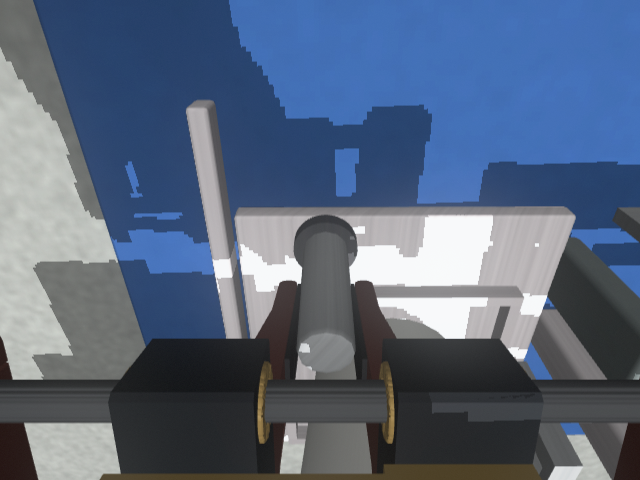

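The tray has travelled 88 mm with no stop force yet, so I nudge on to the stop.

Request:
{"name": "send_rows", "arguments": {
  "rows": [
    [255,-0.1,0,0,0,0,0],
    [255,-0.2,0,0.05,0,0,0],
    [255,-0.3,0,0.1,0,0,0],
    [255,-0.3,0,0.1,0,0,0]
  ]
}}

```text
time: 16.8
position: [0.6691, -0.0726, 0.0674]
tool_rot: [0.13, 0.027, 0.991, -0.001]
force: [-6.5, 5.4, 4.3]
gripper_width: 0.0216
```

```bash
python3 - <<'E'
from h import *
s=read_state();p=s["position"];print(s["gripper_width"],s["force"],p)
print("travel",S(p)-S([0.57916044,-0.06778272,0.06735778]))
E
```

```text
0.021637150748887647 [-6.52526192  5.44227689  4.33295595] [ 0.66908114 -0.07259568  0.06738598]
travel [90.1 -0.4  0. ]
```

The stop is reached at 90.1 mm with the force rising. I open and back out along the tool axis.

Request:
{"name": "send_rows", "arguments": {
  "rows": [
    [150,0,0,0,0,0,0],
    [80,0,0,0,0,0,0],
    [0,0,0,0,0,0,0],
    [0,0,0,0,0,0,0],
    [0,0,0,-2,0,0,0],
    [0,0,0,-5,0,0,0],
    [0,0,0,-9,0,0,0],
    [0,0,0,-13,0,0,0]
  ]
}}

```text
time: 17.8
position: [0.6359, -0.0718, 0.1956]
tool_rot: [0.131, 0.027, 0.991, -0.002]
force: [0.7, -0.5, 0.2]
gripper_width: 0.0877
```

Request:
{"name": "send_rows", "arguments": {
  "rows": [
    [0,2,0,-2,0,0,0],
    [0,6,0,-4,0,0,0],
    [0,10,0,-5,0,0,0],
    [0,12,0,-5,0,0,0],
    [0,12,0,-5,0,0,0]
  ]
}}

```text
time: 18.42
position: [0.5065, -0.0652, 0.2112]
tool_rot: [0.131, 0.027, 0.991, -0.002]
force: [0.8, 1.1, 0.8]
gripper_width: 0.0877
```

```bash
python3 - <<'E'
from h import *
s=read_state();p=s["position"];print(s["gripper_width"],s["force"],p,s["time"])
C=cam("wrist",s)
im=get_image("wrist");cv2.imwrite("pics/w12.png",im[:,:,::-1])
print("post home",proj(C,W((-50,-219,102))),"ball",proj(C,W((-100,36,75))),"tub rim c",proj(C,W((45,-180,131))))
im=get_image("top");cv2.imwrite("pics/t12.png",cv2.resize(im[80:360,140:440,::-1],None,fx=2,fy=2))
im=get_image("scene");cv2.imwrite("pics/s12.png",im[:,:,::-1])
Cs=cam("scene");print(proj(Cs,W((-50,-219,102))),proj(Cs,W((-100,36,75))),proj(Cs,W((45,-180,131))))
E
```

```text
0.08766474045002277 [0.79880058 1.12834031 0.79690099] [ 0.50654965 -0.06518725  0.21121021] 18.425
post home [325.15312984 361.19548655] ball [619.45343198 294.82517723] tub rim c [367.56768816 455.52129511]
[245.28754441 255.57861976] [355.0969996  327.44155506] [222.43674446 299.6199283 ]
```

View pics/w12.png

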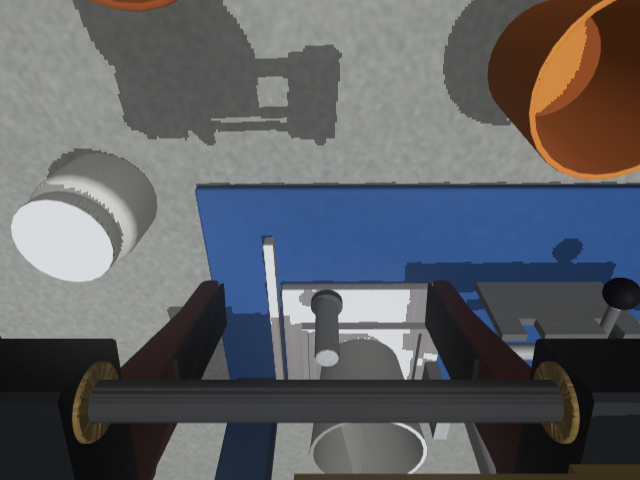

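View pics/t12.png

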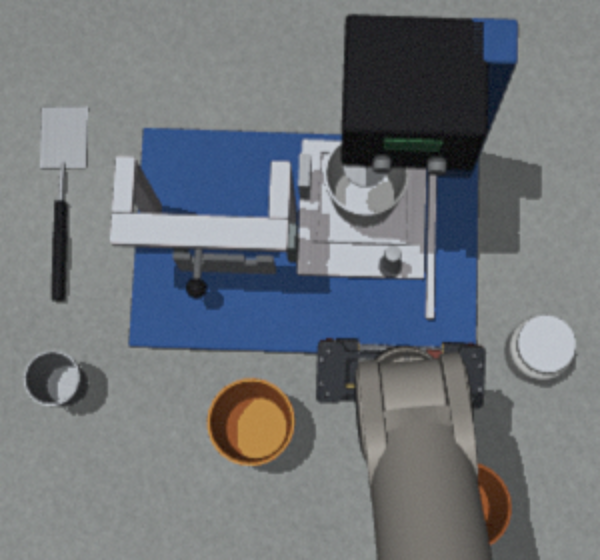

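View pics/s12.png

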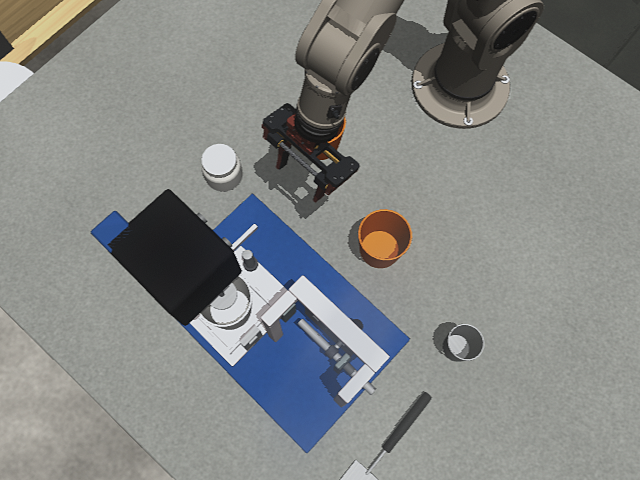

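The tray post is within about 4 px of its home prediction, the same bias as before the push. The ball at (621,294) matches handle-down in the rear notch (619,295). The tub stands upright under the head, and the jar, beaker and spatula have not moved. Handing in.

```bash
python3 - <<'E'
from h import *
print(finish_job(), read_state()["time"])
E
```

```text
the job is handed in; nothing more can be done
the job is handed in; nothing more can be done
```

The job is done and handed in, at about 18.6 s of the 58 s; no verdict was reported.

- **Bolt:** I gripped the ball with the gripper leaned back about 34°, lifted the handle to about 0.74 rad and drew the bolt about 70 mm. I then lowered the handle into the rear notch and let go.
- **Tray:** I gripped the tray post and slid the tray in until the force rose at the stop, with the tool measuring 90.1 mm of travel. Then I released and backed away.

**Last checks:**
- The ball appeared within about 2 px of where it should be with the handle down in the rear notch.
- The tub stands upright under the stirrer.
- The jar, beaker, spatula and both orange tubs looked unmoved by eye; I did not measure them.
- The gripper is open and away from everything, reading about 1 N.
- **Disagreement:** the post appeared about 4 px (roughly 2–3 mm) short of its predicted home spot. I saw a similar offset (about 5 px) before the push, so I put it down to calibration and went by the travel and stop force.

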